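# Clip a swivel sleeve board onto its pivot post

### The job

The sleeve-pressing board has just been put back on its swivel post and only its retaining clip is missing. Take the open clip from the table by its grip, feel with it for the sprung washer beside the post and press the washer down to its stop, then push the clip sideways into the post's groove until it snaps fully home, and let go of it. Do not force the clip, it bends; do not swing the board, and leave the other things on the table where they are.

Things in the scene. Friction and masses are not known exactly. Their poses are not given: they have to be found in the camera images.
- clip: Open retaining clip: steel C-plate 4 mm thick, 48 mm across, with a flat stem; 91 mm long in all, 95 g. Origin: centre of the C on its underside, which lies on the post's axis when the clip is seated. z up, +x out of the mouth (the way it is pushed). Jaw tips end at x = +18 mm, rounded nubs at +8 mm with a 17 mm gap spring apart over the core; a tooth at x = -11 mm strikes the core when home.
- clip_grip (a point): Middle of the clip's upright black plastic grip, 61 mm behind the C's centre (clip x = -61 mm) and 23 mm above the clip's underside; same axes as the clip. The grip is 12 mm thick along x, 26 mm wide along y, and stands from 4 to 42 mm above the underside. Held between its two broad faces (fingers closing along x) the clip does not tip in the hand.
- post_axis (a point): Point on the vertical axis of the fixed pivot post, level with the top of the board's hub, 100 mm above the table; z up. The post is screwed into its foot and stands out differently each time: the floor of its groove lies 3 to 26 mm above this point. Groove 7 mm high, core 22 mm thick; the post is 30 mm thick below the groove and in its head, which ends 18 mm above the groove's floor.
- stand: The grey foot that carries the post, the washer and the board, fixed to the table: a round flange 120 mm across with four bolts, 12 mm high, and a pedestal up to 50 mm; origin on the post's axis at the table top.
- washer (a joint): Flat steel washer on a spring round the post, 62 mm across. Value in m: 0 held up by the spring, face 5 mm above the groove's floor, hiding most of the groove; 0.005 at its stop, face level with the floor. It starts to move at 3 N, meets the stop at 8 N. The clip then takes 10 to 20 N to push in, up to a hard stop; over 40 N bends it. Once seated it is held under the head, washer at about 0.002.
- board_root (a point): Point on the centre line of the sleeve board's upper face near its square end, 95 mm from the post's axis and 99 mm above the table; it shows which way the board points. The padded wooden board, 120 mm wide, reaches 527 mm from the post; with its grey arm it turns about the post on a stiff hub 66 mm across. The board stays where it is unless pushed.
- cone: A white empty thread cone standing on the table, foot 66 mm across, 125 mm high; origin at the centre of its foot. Not to be disturbed.
- tin: A round closed pin tin of bare metal, 79 mm across, 34 mm high; origin at the centre of its underside. Not to be disturbed.
- shears: Tailor's shears lying shut on the table, 245 mm long, blades along +x, 12 mm high; origin under the pivot. Not to be disturbed.
Not all that is in view belongs to the job. Leave any purple look-alike of the clip alone.

How it is judged:
By the outcome, as a careful person would: the job done as asked, in the order asked, and still so for the second after the job is handed in, with the robot touching nothing.
It also fails if it takes over 64 s, if anything falls off the work surface, if the arm or the gripper's body presses on something with over 40 N, if the wrist force passes 120 N, or if a joint passes its speed limit or range.

### The arm

A 6-joint arm with a two-finger parallel gripper is mounted at the origin on the work surface. World frame = base frame: x ahead of the robot, y to its left, z up, the work surface at z = 0. Lengths are in m, angles in rad, forces in N, time in s.
With the tool pointing down it reaches from about 0.35 to 0.775 m from the base axis. Payload 7.3 kg.
Tool frame: the origin (TCP) lies between the finger pads; the fingertips stand 19 mm ahead of it and the grasp point (between the pads) is the TCP; z points along the fingers, y is the line along which they close (so a half turn about z gives the same grasp; the last joint's range is limited). The gripper opens to 92 mm and grips with 3 to 60 N. Pads are 19 mm wide; open, the fingers measure 130 mm over their backs; the gripper's body (75 mm by 190 mm) begins 47 mm behind the grasp point.
Start: joints at [-1.301, 0.342, 1.524, -0, 1.275, -0.146], TCP at [0.212, -0.48, 0.217] pointing down, gripper open.
Joint ranges: [-2.53, 2.53], [-0.77, 2.02], [0.04, 2.7], [-1, 4.14], [0.28, 2.66], [-3.11, 3.11]. Speed limits (rad/s): [2.57, 2.57, 3.14, 3.14, 3.14, 3.14].

### API

Orientations are given as a rotation vector (axis times angle).
In Python, from rig import status, viewer, ticket gives the robot as it stands. The module is installed in compiled form; this text tells all that it offers.
- The arm moves only by the tool jog_arm, never from a script. Its argument "targets" is a list of rows, each a list of 5 numbers: the gripper's target within -1 to 1 (fully open at 1, half-way at 0, shut at -1), then the shift along the tool's x, y, z in m, then the turn about the tool's z in rad. In form: [[claw, tx, ty, tz, turn], ...]. A call has 1 to 10 rows; each row is the pose to reach, as a shift and turn from the pose commanded when the call began, along the tool's axes at that moment; what a row does not reach only later rows make up. A row lasts 1/12 s, in which the tool goes at most 41.7 mm and 7.16 degrees, less where a joint would pass 70% of its speed; a pose out of reach is approached as far as the arm can. A call with a gripper value outside its range is refused whole. The fingers move at their own pace and stop on an object; "grip_force" is the grip in N (left out, the last holds). Time passes only in rows, so rows that repeat a pose let the fingers close. It gives the time, the measured TCP pose, the force, the opening and the grip force at its end, in the units of the state.
- status.get_state(): the state, without advancing time (a new reading comes with each control period).
- viewer.camera(name): name is "side" or "top" or "wrist"; returns the picture (384x512x3 uint8, blue, green, red); there is no depth.
- viewer.get_calibration(name): a dict with "K" (3x3 intrinsics, pixels), "R" (3x3) and "t" (3): a world point X has camera coordinates R X + t. Camera axes: x right, y down, z forward; pixel columns grow to the right and rows downward; lengths in m; the calibration is good to about 2 mm. A picture is of the moment at which its call begins: read the wrist's pose just before it. get_calibration takes no time and is no camera call; for the wrist camera it gives the pose at the moment of the call.
- ticket.sign_off(): hands the job in; it is judged then, once.
Trained networks look in the newest picture that a camera, given by its name, has taken for a name from the list of things; names that differ only in an ending like _2 or _b are one class to them, and where a whole thing is asked for, a point or a joint stands for the part that bears it (a point fixed in the world has none). Each returns a list of dicts, best first, with "score" (0 to 1); they miss things now and then, are a little off and sometimes report something else, mostly with a low value. They report only what shows in the picture. A call takes as long as a camera call. They do not tell look-alikes from the thing itself.
- viewer.spot_in(camera, label): "box" ([left, top, width, height] in pixels, round what is visible of it).
The state is a dict: "time": time; "qpos": joint angles; "joint_velocities": joint speeds; "tau": joint torques, N m; "position": TCP position; "eef_rot": TCP orientation; "wrist_force": force on the tool from outside, world axes, zero at the start; "wrist_torque": the same for the moment, N m; "width": finger opening in m; "grip_force": force on a finger pad.
Only numpy, scipy, OpenCV 4.12 (cv2) and the standard library are available. Lean on these libraries where they do the work, as an engineer would, in place of code of your own. Each camera call takes 0.05 s, during which the arm holds its last target. There are 200 camera calls.

## Working session

There is one attempt and no reset: what is moved stays moved. The work goes in short steps, Python scripts to look and compute and a tool call to move; the robot and the scene stay as the last step left them, time stands still between calls to the robot, and variables do not carry over. Pictures are saved under pics/ and viewed, at most 10 in all, crops included, and the job is handed in when it is done.

Besides the shell and the picture viewer there is one more tool, called after "Call:" as name([rows], argument=value, ...), one row to a line, values as JSON. jog_arm: Moves the arm, as the interface text tells. Its arguments: {"type":"object","properties":{"targets":{"type":"array","items":{"type":"array","items":{"type":"number"}}},"grip_force":{"type":"number"}},"required":["targets"]}

```bash
mkdir -p pics; cat > h.py <<'E'
import numpy as np, cv2
from scipy.spatial.transform import Rotation as Ro
from rig import status, viewer, ticket
def ray(cal,u,v):
    K,R,t=[np.array(cal[k]) for k in("K","R","t")]
    d=R.T@np.linalg.solve(K,[u,v,1.]); return -R.T@t,d
def onz(cal,u,v,z):
    o,d=ray(cal,u,v); return o+d*(z-o[2])/d[2]
def proj(cal,X):
    K,R,t=[np.array(cal[k]) for k in("K","R","t")]
    p=K@(R@np.array(X)+t); return p[:2]/p[2]
def tri(c1,p1,c2,p2):
    (o,d),(q,e)=ray(c1,*p1),ray(c2,*p2)
    s=np.linalg.lstsq(np.c_[d,-e],q-o,rcond=None)[0]
    a,b=o+s[0]*d,q+s[1]*e; return (a+b)/2,np.linalg.norm(a-b)
E
python3 - <<'E'
from h import *
np.set_printoptions(precision=3,suppress=True)
s=status.get_state(); print(s)
ims=[]
for c in("side","top"):
    im=viewer.camera(c); ims.append(im)
    for n in("clip","clip_grip","post_axis","stand","washer","board_root","cone","tin","shears"):
        print(c,n,[(np.round(d["box"]).astype(int).tolist(),round(d["score"],2)) for d in viewer.spot_in(c,n)[:3]])
    cal=viewer.get_calibration(c);print({k:np.array(v) for k,v in cal.items()})
    cv2.imwrite(f"pics/{c}0.png",cv2.resize(im,(800,600),interpolation=cv2.INTER_CUBIC))
E
```

```text
{'time': 0.0, 'qpos': array([-1.301,  0.343,  1.525,  0.   ,  1.275, -0.146]), 'joint_velocities': array([ 0.001,  0.   , -0.   ,  0.001, -0.001, -0.001]), 'tau': array([  0.001, -43.124, -24.422,   0.072,   0.056,  -0.   ]), 'position': array([ 0.212, -0.48 ,  0.216]), 'eef_rot': array([-3.072, -0.648,  0.   ]), 'wrist_force': array([ 0.788, -0.429, -0.191]), 'wrist_torque': array([-0.01 , -0.02 ,  0.017]), 'grip_force': 0.0, 'width': 0.09161882726556043}
side clip [([317, 158, 31, 18], 0.62), ([293, 171, 24, 14], 0.59), ([259, 169, 25, 18], 0.56)]
side clip_grip [([296, 172, 22, 16], 0.65), ([138, 258, 28, 56], 0.6), ([255, 171, 20, 15], 0.53)]
side post_axis [([56, 177, 204, 57], 0.87)]
side stand [([55, 174, 211, 60], 0.84)]
side washer [([228, 183, 21, 18], 0.62)]
side board_root [([54, 178, 196, 37], 0.73)]
side cone [([137, 260, 30, 53], 0.67)]
side tin [([212, 253, 39, 36], 0.94)]
side shears [([257, 142, 61, 16], 0.6)]
{'K': array([[356.525,   0.   , 253.178],
       [  0.   , 356.525, 189.747],
       [  0.   ,   0.   ,   1.   ]]), 'R': array([[-0.913, -0.407, -0.007],
    
[... 158 characters left out ...]
0.74), ([307, 222, 26, 28], 0.52)]
top clip_grip [([296, 183, 21, 27], 0.87), ([311, 225, 21, 22], 0.67), ([346, 248, 26, 30], 0.58)]
top post_axis [([168, 14, 80, 202], 0.79), ([375, 158, 39, 76], 0.19)]
top stand [([170, 14, 83, 201], 0.78)]
top washer [([222, 175, 18, 23], 0.5)]
top board_root [([166, 16, 75, 186], 0.77)]
top cone [([101, 153, 29, 29], 0.86)]
top tin [([153, 200, 23, 30], 0.66)]
top shears [([373, 150, 41, 84], 0.8)]
{'K': array([[492.648,   0.   , 255.753],
       [  0.   , 492.648, 195.828],
       [  0.   ,   0.   ,   1.   ]]), 'R': array([[ 0.01 , -1.   ,  0.   ],
       [-0.986, -0.01 , -0.168],
       [ 0.168,  0.002, -0.986]]), 't': array([-0.029,  0.582,  1.322])}
```

View pics/top0.png

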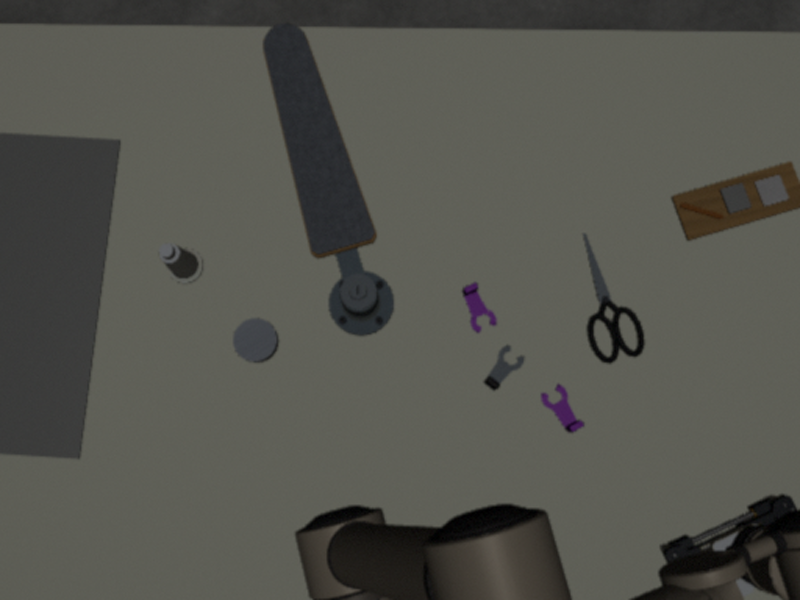

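View pics/side0.png

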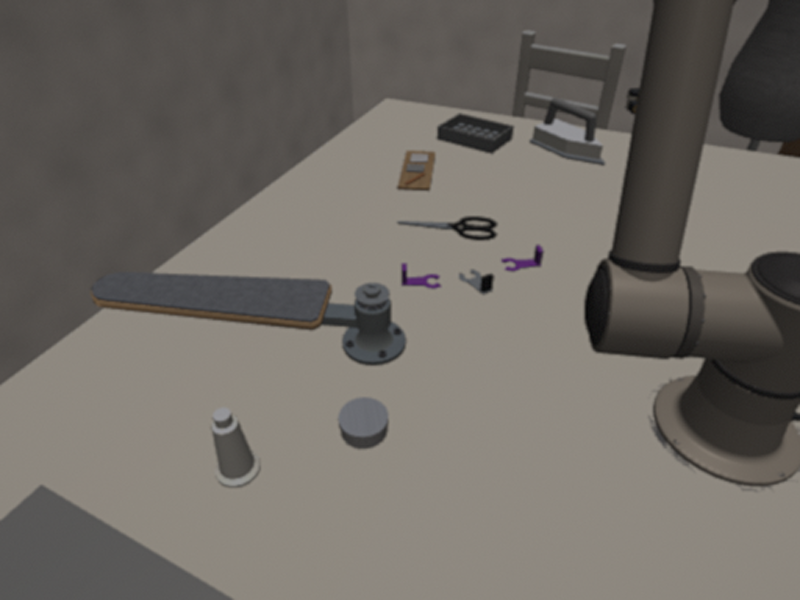

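The clip is the grey one: in the top view its grip is near (315,244) and the C near (328,227). The two purple look-alikes lie on either side of it. The post is near (230,187), with the board pointing away from the robot.

```bash
python3 - <<'E'
from h import *
np.set_printoptions(precision=4,suppress=True)
T=viewer.get_calibration("top");S=viewer.get_calibration("side")
k=.64
g=onz(T,492*k,382*k,.03);c=onz(T,512*k,355*k,.004);print("grip",g,"C",c)
print("flange",onz(T,361*k,303*k,.012),"side flange",onz(S,374*k,341*k,.012))
print("board root",onz(T,342*k,250*k,.099))
print("tri head top",tri(T,(358*k,291*k),S,(373*k,288*k)))
print("tin,cone",onz(T,256*k,340*k,.034),onz(T,185*k,266*k,0))
s=status.get_state();R=Ro.from_rotvec(s["eef_rot"]).as_matrix()
d=c-g;print("yaw",np.degrees(np.arctan2(d[1],d[0])),"tool y yaw",np.degrees(np.arctan2(R[1,1],R[0,1])))
print("shift tool to C-ish mid at z.2:",R.T@(np.array([(g+c)[0]/2,(g+c)[1]/2,.2])-s["position"]))
W=viewer.get_calibration("wrist");Rw=np.array(W["R"]);cw=-Rw.T@np.array(W["t"])
print("cam in tool",R.T@(cw-s["position"]),"axes(cols x,y,z) in tool\n",R.T@Rw.T,W["K"][0])
E
```

```text
grip [ 0.4502 -0.1887  0.03  ] C [ 0.5015 -0.2287  0.004 ]
flange [0.5934 0.0476 0.012 ] side flange [0.5905 0.0558 0.012 ]
board root [0.6714 0.0778 0.099 ]
tri head top (array([0.5932, 0.0468, 0.1286]), np.float64(0.0008140168551460371))
tin,cone [0.5206 0.2329 0.034 ] [0.6621 0.3773 0.    ]
yaw -37.95797973072071 tool y yaw -66.18027097827142
shift tool to C-ish mid at z.2: [ 0.351  -0.1419  0.0169]
cam in tool [ 0.0791 -0.0001 -0.1681] axes(cols x,y,z) in tool
 [[-0.0001 -0.9572 -0.2896]
 [ 1.     -0.0002  0.0003]
 [-0.0004 -0.2896  0.9572]] [286.1561   0.     255.2444]
```

Call:
jog_arm([
  [0, 0.02, -0.01, 0.004, -0.03],
  [0, 0.057, -0.029, 0.01, -0.08],
  [0, 0.094, -0.048, 0.017, -0.14],
  [0, 0.131, -0.066, 0.023, -0.19],
  [0, 0.168, -0.085, 0.03, -0.25],
  [0, 0.204, -0.104, 0.037, -0.3],
  [0, 0.241, -0.122, 0.043, -0.35],
  [0, 0.278, -0.141, 0.05, -0.41],
  [0, 0.311, -0.158, 0.056, -0.46],
  [0, 0.335, -0.17, 0.06, -0.49],
])

```text
time: 1.83
position: [0.4512, -0.1866, 0.1565]
eef_rot: [-2.821, -1.38, -0.0]
wrist_force: [0.3, -0.2, -1.3]
width: 0.046
grip_force: 0.0
```

Call:
jog_arm([
  [0, 0, 0, 0, 0],
  [0, 0, 0, 0, 0],
])

```text
time: 2.0
position: [0.4504, -0.1883, 0.1567]
eef_rot: [-2.823, -1.379, 0.001]
wrist_force: [-0.2, -0.1, 0.5]
width: 0.0464
grip_force: 0.0
```

```bash
python3 - <<'E'
from h import *
np.set_printoptions(precision=4,suppress=True)
s=status.get_state();print(s["position"],s["eef_rot"],s["time"],s["wrist_force"])
W=viewer.get_calibration("wrist");im=viewer.camera("wrist")
for n in("clip","clip_grip"):print(n,[(np.round(d["box"],1).tolist(),round(d["score"],2)) for d in viewer.spot_in("wrist",n)[:4]])
cv2.imwrite("pics/w1.png",cv2.resize(im,(800,600),interpolation=cv2.INTER_CUBIC))
for z in(0.004,):print(proj(W,[.4502,-.1887,.03]),proj(W,[.5015,-.2287,.004]))
E
```

```text
[ 0.4504 -0.1883  0.1567] [-2.8226 -1.3789  0.0007] 2.0 [-0.1991 -0.0934  0.4521]
clip [([312.1, 33.1, 81.9, 96.1], 0.98), ([251.3, 163.0, 74.4, 41.2], 0.96), ([269.7, 243.0, 24.8, 78.9], 0.55)]
clip_grip [([269.9, 245.1, 25.8, 78.4], 0.83), ([252.7, 160.6, 72.5, 39.4], 0.73), ([311.0, 31.4, 82.9, 101.0], 0.61)]
[255.103  187.7211] [311.4948 181.8478]
```

View pics/w1.png

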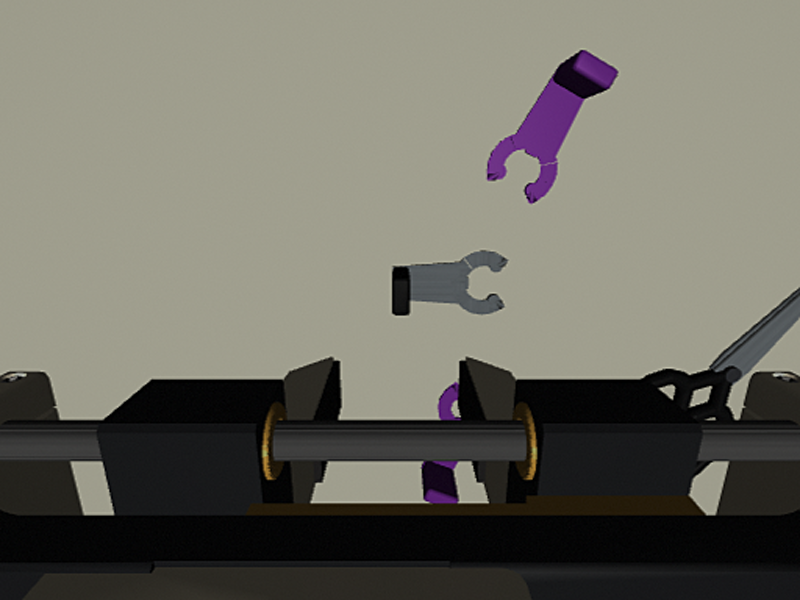

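The wrist view shows the grey clip lying almost along the tool's y: grip centre near (257,187) raw, C centre near (310,181). It's clear of both purple look-alikes.

```bash
python3 - <<'E'
from h import *
np.set_printoptions(precision=4,suppress=True)
s=status.get_state();R=Ro.from_rotvec(s["eef_rot"]).as_matrix();W=viewer.get_calibration("wrist")
f=lambda u,v,z:R.T@(onz(W,u*.64,v*.64,z)-s["position"])
for n,u,v,z in[("grip top L",392,292,.042),("grip top R edge",410,292,.042),("front bottom",410,314,.004),("front back",410,266,.042),("top near 315",401,315,.042),("C",485,283,.004),("tip1",506,260,.004),("tip2",503,304,.004),("stem top",440,263,.004),("stem bot",440,303,.004)]:print(n,f(u,v,z))
E
```

```text
grip top L [ 0.0036 -0.0042  0.1151]
grip top R edge [0.0036 0.0076 0.1151]
front bottom [-0.0237  0.0087  0.1531]
front back [0.0209 0.0075 0.1151]
top near 315 [-0.0122  0.0017  0.1151]
C [0.0004 0.064  0.1532]
tip1 [0.0176 0.0783 0.1532]
tip2 [-0.0158  0.0784  0.1532]
stem top [0.0154 0.0303 0.1531]
stem bot [-0.015   0.0311  0.1532]
```

Call:
jog_arm([
  [0, 0, 0.001, 0.015, 0],
  [0, 0, 0.002, 0.035, 0],
  [0, 0, 0.002, 0.055, 0],
  [0, 0, 0.002, 0.075, 0],
  [0, 0, 0.002, 0.095, 0],
  [0, 0, 0.002, 0.112, 0],
  [0, 0, 0.002, 0.124, 0],
  [0, 0, 0.002, 0.13, 0],
  [0, 0, 0.002, 0.13, 0],
  [-0.5, 0, 0.002, 0.13, 0],
], grip_force=40)

```text
time: 2.98
position: [0.4514, -0.1915, 0.0273]
eef_rot: [2.825, 1.373, 0.0]
wrist_force: [-0.3, 0.5, 0.7]
width: 0.0427
grip_force: 0.0
```

Call:
jog_arm([
  [-1, 0, 0, 0, 0],
  [-1, 0, 0, 0, 0],
  [-1, 0, 0, 0, 0],
  [-1, 0, 0, 0, 0],
  [-1, 0, 0, 0, 0],
])

```text
time: 3.4
position: [0.4516, -0.1907, 0.0273]
eef_rot: [2.824, 1.375, 0.0]
wrist_force: [0.6, -0.5, 1.7]
width: 0.0113
grip_force: 40.1
```

Call:
jog_arm([
  [-1, 0, 0, -0.01, 0],
  [-1, 0, 0, -0.035, 0],
  [-1, 0, 0, -0.065, 0],
  [-1, 0.01, -0.005, -0.095, 0],
  [-1, 0.03, -0.017, -0.12, 0],
  [-1, 0.06, -0.034, -0.14, 0],
  [-1, 0.095, -0.054, -0.155, 0],
  [-1, 0.13, -0.074, -0.163, 0],
  [-1, 0.165, -0.094, -0.163, 0],
  [-1, 0.2, -0.114, -0.163, 0],
])

```text
time: 4.23
position: [0.4852, 0.039, 0.1915]
eef_rot: [2.824, 1.374, 0.003]
wrist_force: [1.1, -0.6, -0.8]
width: 0.0112
grip_force: 40.0
```

Call:
jog_arm([
  [-1, 0.03, -0.017, 0, 0],
  [-1, 0.052, -0.03, 0, 0],
  [-1, 0.066, -0.038, 0, 0],
  [-1, 0.074, -0.042, 0, 0],
  [-1, 0.074, -0.042, 0, 0],
  [-1, 0.074, -0.042, 0, 0],
])

```text
time: 4.73
position: [0.4976, 0.1208, 0.19]
eef_rot: [2.824, 1.375, -0.001]
wrist_force: [-0.4, -0.1, -1.6]
width: 0.0112
grip_force: 40.0
```

```bash
python3 - <<'E'
from h import *
np.set_printoptions(precision=4,suppress=True)
s=status.get_state();print(s["position"],s["eef_rot"],s["time"],s["wrist_force"],s["width"])
W=viewer.get_calibration("wrist");im=viewer.camera("wrist")
for n in("clip","post_axis","washer"):print(n,[(np.round(d["box"],1).tolist(),round(d["score"],2)) for d in viewer.spot_in("wrist",n)[:4]])
cv2.imwrite("pics/w2.png",cv2.resize(im,(800,600),interpolation=cv2.INTER_CUBIC))
E
```

```text
[0.4976 0.1208 0.19  ] [ 2.824   1.3754 -0.0007] 4.7333 [-0.4325 -0.0643 -1.5939] 0.011152327387127122
clip [([400.2, 263.5, 47.7, 53.5], 0.73), ([246.4, 189.8, 123.6, 75.6], 0.68)]
post_axis [([306.5, 0.0, 205.5, 236.9], 0.66), ([244.9, 192.0, 122.0, 75.1], 0.24)]
washer [([361.0, 161.9, 71.5, 69.3], 0.77)]
```

View pics/w2.png

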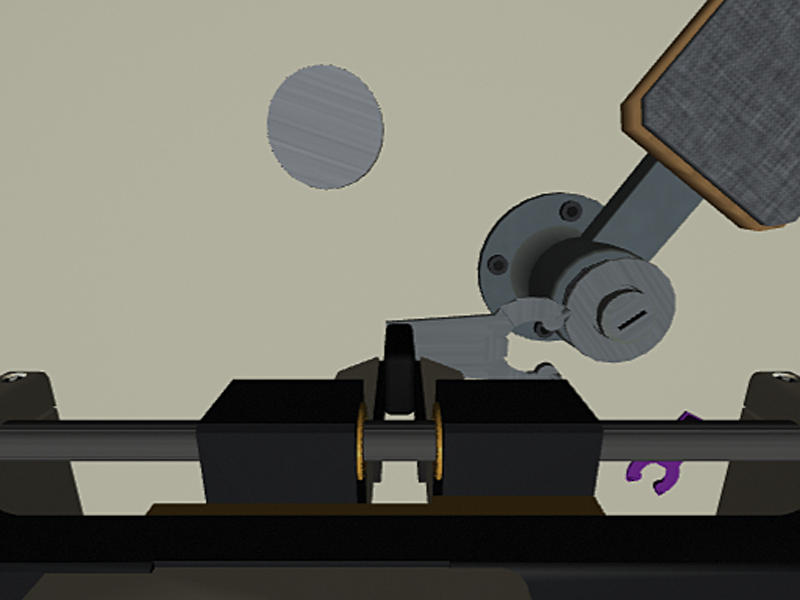

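The wrist view shows the clip held level, jaws at about (540,340) in the enlarged picture. The post head and washer disk are centred near (619,310), a little up-image (tool +x) of the clip's line. I'll measure this in a crop.

```bash
python3 - <<'E'
from h import *
im=cv2.imread("pics/w2.png")
c=cv2.convertScaleAbs(im[230:400,480:700],alpha=1.3)
cv2.imwrite("pics/w2c.png",cv2.resize(c,None,fx=3.5,fy=3.5,interpolation=cv2.INTER_CUBIC))
E
```

```text
(no output)
```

View pics/w2c.png

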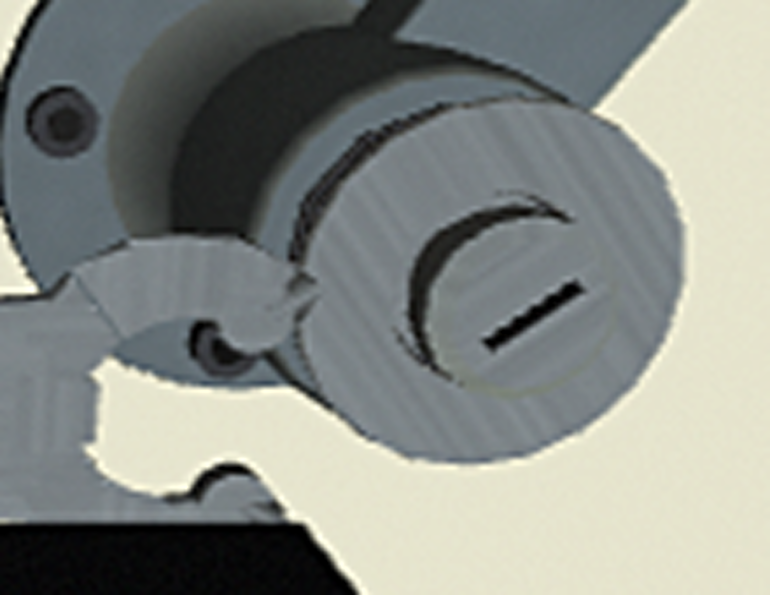

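The crop shows the washer ellipse centred at raw (397.3,198.4) and the head's slot at (404.5,204.8). The upper jaw tip is just left of the washer's edge.

```bash
python3 - <<'E'
from h import *
from scipy.optimize import least_squares
np.set_printoptions(precision=4,suppress=True)
T,S,W=[viewer.get_calibration(c) for c in("top","side","wrist")]
s=status.get_state();R=Ro.from_rotvec(s["eef_rot"]).as_matrix()
ob=[(W,(397.3,198.4),.005,1),(W,(404.5,204.8),.018,1),(T,(358*.64,291*.64),.018,1),(S,(373*.64,288*.64),.018,1)]
def f(p):return np.concatenate([(proj(c,[p[0],p[1],p[2]+z])-uv)*w for c,uv,z,w in ob])
for o in(slice(0,2),slice(0,4)):
    A=ob; ob_=ob[o]
    r=least_squares(lambda p:np.concatenate([(proj(c,[p[0],p[1],p[2]+z])-uv)*w for c,uv,z,w in ob_]),[.593,.047,.11])
    print(r.x,r.fun,"post in tool",R.T@(r.x-s["position"]))
# clip jaw tips in wrist image -> check clip centre line in tool x
g=lambda u,v:R.T@(onz(W,(480+u/3.5)*.64,(230+v/3.5)*.64,s["position"][2]-.027+.004)-s["position"])
for n,u,v in[("tip up",318,285),("outer up",185,235),("throat",95,415),("nub up",240,350),("tooth?",85,450),("nub low",225,463)]:print(n,g(u,v))
E
```

```text
[0.5942 0.0566 0.1318] [-0.4331  0.6883  0.4098 -0.6514] post in tool [0.0098 0.1151 0.0582]
[0.5983 0.0448 0.1115] [-0.5763  1.0861 -0.4554 -0.6827  0.8117 -1.8171 -1.5348 -1.1301] post in tool [0.0031 0.1256 0.0785]
tip up [0.0191 0.0773 0.023 ]
outer up [0.0258 0.0597 0.023 ]
throat [0.0012 0.05   0.023 ]
nub up [0.0103 0.0682 0.023 ]
tooth? [-0.0037  0.049   0.023 ]
nub low [-0.0056  0.0677  0.023 ]
```

Call:
jog_arm([
  [-1, 0.001, 0, 0.004, 0],
  [-1, 0.002, 0, 0.012, 0],
  [-1, 0.003, 0, 0.02, 0],
  [-1, 0.003, 0, 0.025, 0],
  [-1, 0.003, 0, 0.025, 0],
  [-1, 0.003, 0, 0.025, 0],
])

```text
time: 5.43
position: [0.4993, 0.1235, 0.1642]
eef_rot: [-2.824, -1.375, 0.002]
wrist_force: [-0.7, -0.2, -1.0]
width: 0.0108
grip_force: 40.0
```

```bash
python3 - <<'E'
from h import *
s=status.get_state();print(s["position"],s["eef_rot"],s["wrist_force"])
w=viewer.camera("wrist");t=viewer.camera("side")
a=cv2.resize(w[120:300,230:480],(800,576),interpolation=cv2.INTER_CUBIC)[:, :800]
a=cv2.resize(w[130:270,280:460],(540,420),interpolation=cv2.INTER_CUBIC)
b=cv2.resize(t[160:240,195:245],(250,400),interpolation=cv2.INTER_CUBIC)
out=np.zeros((420,800,3),np.uint8);out[:,:540]=a;out[:400,545:795]=b
cv2.imwrite("pics/w3.png",cv2.convertScaleAbs(out,alpha=1.4))
E
```

```text
[0.4992943  0.12350346 0.16424184] [-2.82448404e+00 -1.37457087e+00  2.13330384e-03] [-0.73898057 -0.2072827  -0.95665207]
```

View pics/w3.png

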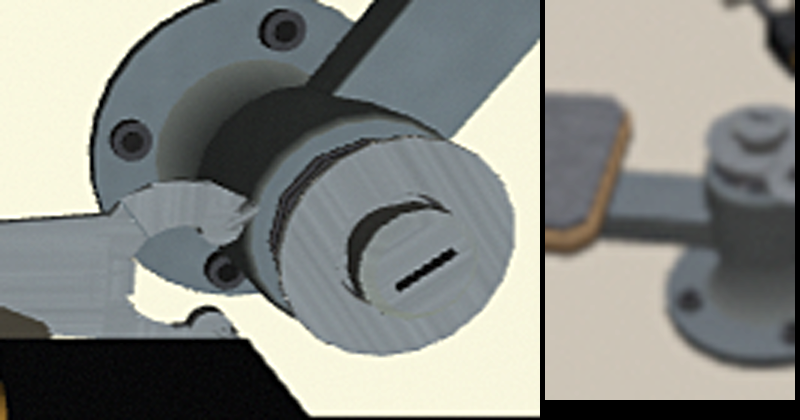

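The wrist crop shows the washer at raw centre (411,211.8), 81 px wide, with the slot at (422.3,219.7). The jaw tips lie left of the washer's edge. Side crop: post clear, board untouched.

```bash
python3 - <<'E'
from h import *
from scipy.optimize import least_squares
np.set_printoptions(precision=4,suppress=True)
T,S,W=[viewer.get_calibration(c) for c in("top","side","wrist")]
s=status.get_state();R=Ro.from_rotvec(s["eef_rot"]).as_matrix()
a=np.linspace(0,2*np.pi,180)
def ext(c,p,z,r):
    q=np.array([proj(c,[p[0]+r*np.cos(t),p[1]+r*np.sin(t),p[2]+z]) for t in a]);return np.r_[q.min(0),q.max(0)]
e=np.array([280+272/3,130+136/3,280+515/3,130+355/3])
hb=np.array([422.3,219.7])
fw=lambda p:np.r_[ext(W,p,.005,.031)-e]
fs=lambda p:proj(W,[p[0],p[1],p[2]+.018])-hb
ft=lambda p:np.r_[proj(T,[p[0],p[1],p[2]+.018])-[229.1,186.2],proj(S,[p[0],p[1],p[2]+.018])-[238.7,184.3]]
for n,g in(("washer",fw),("w+slot",lambda p:np.r_[fw(p),fs(p)]),("all",lambda p:np.r_[fw(p),fs(p),ft(p)])):
    r=least_squares(g,[.593,.047,.11]);print(n,r.x,r.fun,"tool",R.T@(r.x-s["position"]))
zt=s["position"][2]-.023
g=lambda u,v:R.T@(onz(W,280+u/3,130+v/3,zt)-s["position"])
for n,u,v in[("tip up",255,205),("outer up",185,181),("nub up",205,243),("tooth",133,297),("nub low",205,308)]:print(n,g(u,v))
E
```

```text
washer [0.597  0.0489 0.1168] [ 0.5824 -0.5985 -0.575   0.6483] tool [0.0012 0.1226 0.0483]
w+slot [0.5973 0.0488 0.1173] [ 1.2292 -0.5885  0.2785  0.8334 -1.4209 -0.1779] tool [0.0013 0.1229 0.0477]
all [0.5976 0.0473 0.115 ] [ 1.4313  0.0176 -0.3966  0.6129 -1.7711 -0.0785 -0.18   -1.7893 -1.7332
 -1.5889] tool [0.0003 0.1241 0.05  ]
tip up [0.0198 0.077  0.023 ]
outer up [0.0256 0.0601 0.023 ]
nub up [0.0104 0.0662 0.023 ]
tooth [-0.0034  0.0501  0.023 ]
nub low [-0.0063  0.0678  0.023 ]
```

Call:
jog_arm([
  [-1, 0, 0.004, 0.001, 0],
  [-1, -0.001, 0.012, 0.004, 0],
  [-1, -0.001, 0.02, 0.007, 0],
  [-1, -0.001, 0.025, 0.01, 0],
  [-1, -0.001, 0.0265, 0.011, 0],
  [-1, -0.001, 0.0265, 0.012, 0],
  [-1, -0.001, 0.0265, 0.012, 0],
  [-1, -0.001, 0.0265, 0.012, 0],
])

```text
time: 6.2
position: [0.5197, 0.1065, 0.1528]
eef_rot: [-2.825, -1.375, 0.001]
wrist_force: [0.1, 0.0, -0.5]
width: 0.0112
grip_force: 40.0
```

Call:
jog_arm([
  [-1, 0, 0, 0.001, 0],
  [-1, 0, 0, 0.002, 0],
  [-1, 0, 0, 0.002, 0],
  [-1, 0, 0, 0.002, 0],
])

```text
time: 6.53
position: [0.5198, 0.1065, 0.1509]
eef_rot: [2.825, 1.375, -0.0]
wrist_force: [-0.2, -0.7, -0.7]
width: 0.0111
grip_force: 40.0
```

Call:
jog_arm([
  [-1, 0, 0, 0.001, 0],
  [-1, 0, 0, 0.001, 0],
  [-1, 0, 0, 0.001, 0],
])

```text
time: 6.78
position: [0.5198, 0.1064, 0.1499]
eef_rot: [2.825, 1.375, -0.0]
wrist_force: [0.1, -0.5, -1.5]
width: 0.0108
grip_force: 40.0
```

Call:
jog_arm([
  [-1, 0, 0, 0.001, 0],
  [-1, 0, 0, 0.0015, 0],
  [-1, 0, 0, 0.0015, 0],
  [-1, 0, 0, 0.0015, 0],
])

```text
time: 7.12
position: [0.5198, 0.1064, 0.1484]
eef_rot: [2.825, 1.375, -0.0]
wrist_force: [-0.5, 0.6, -1.6]
width: 0.011
grip_force: 40.0
```

Call:
jog_arm([
  [-1, 0, 0, 0.001, 0],
  [-1, 0, 0, 0.0015, 0],
  [-1, 0, 0, 0.0015, 0],
  [-1, 0, 0, 0.0015, 0],
])

```text
time: 7.45
position: [0.5199, 0.1065, 0.147]
eef_rot: [2.825, 1.375, 0.0]
wrist_force: [-0.6, 0.8, 1.2]
width: 0.0108
grip_force: 40.0
```

Call:
jog_arm([
  [-1, 0, 0, 0.001, 0],
  [-1, 0, 0, 0.0015, 0],
  [-1, 0, 0, 0.0015, 0],
  [-1, 0, 0, 0.0015, 0],
])

```text
time: 7.78
position: [0.5199, 0.1065, 0.1455]
eef_rot: [2.825, 1.375, 0.0]
wrist_force: [-1.0, 0.2, 1.4]
width: 0.0108
grip_force: 40.1
```

Call:
jog_arm([
  [-1, 0, 0, 0.0005, 0],
  [-1, 0, 0, 0.001, 0],
  [-1, 0, 0, 0.001, 0],
  [-1, 0, 0, 0.001, 0],
])

```text
time: 8.12
position: [0.5199, 0.1064, 0.1444]
eef_rot: [2.825, 1.375, 0.0]
wrist_force: [-0.8, 1.5, 2.5]
width: 0.011
grip_force: 40.2
```

Call:
jog_arm([
  [-1, 0, 0, 0.0005, 0],
  [-1, 0, 0, 0.001, 0],
  [-1, 0, 0, 0.001, 0],
  [-1, 0, 0, 0.001, 0],
])

```text
time: 8.45
position: [0.5199, 0.1064, 0.1434]
eef_rot: [2.825, 1.375, 0.0]
wrist_force: [-1.0, 2.2, 3.7]
width: 0.011
grip_force: 40.3
```

Call:
jog_arm([
  [-1, 0, 0, 0.0005, 0],
  [-1, 0, 0, 0.001, 0],
  [-1, 0, 0, 0.001, 0],
  [-1, 0, 0, 0.001, 0],
])

```text
time: 8.78
position: [0.5199, 0.1064, 0.1424]
eef_rot: [2.825, 1.375, 0.0]
wrist_force: [-1.1, 2.2, 3.9]
width: 0.0112
grip_force: 40.4
```

Call:
jog_arm([
  [-1, 0, 0, 0.0005, 0],
  [-1, 0, 0, 0.001, 0],
  [-1, 0, 0, 0.001, 0],
  [-1, 0, 0, 0.001, 0],
])

```text
time: 9.12
position: [0.5199, 0.1064, 0.1414]
eef_rot: [2.825, 1.375, 0.0]
wrist_force: [-1.9, 1.8, 4.8]
width: 0.0109
grip_force: 40.5
```

```bash
python3 - <<'E'
from h import *
s=status.get_state();print(s["position"],s["eef_rot"],s["wrist_force"],s["wrist_torque"])
w=viewer.camera("wrist");t=viewer.camera("side")
a=cv2.resize(w[150:290,280:460],(540,420),interpolation=cv2.INTER_CUBIC)
b=cv2.resize(t[160:240,215:265],(250,400),interpolation=cv2.INTER_CUBIC)
out=np.zeros((420,800,3),np.uint8);out[:,:540]=a;out[:400,545:795]=b
cv2.imwrite("pics/w4.png",cv2.convertScaleAbs(out,alpha=1.4))
E
```

```text
[0.51987071 0.10643214 0.14143265] [2.82481418e+00 1.37461813e+00 8.93076635e-05] [-1.94193265  1.7664528   4.7894915 ] [ 0.09154542  0.04418154 -0.04056197]
```

View pics/w4.png

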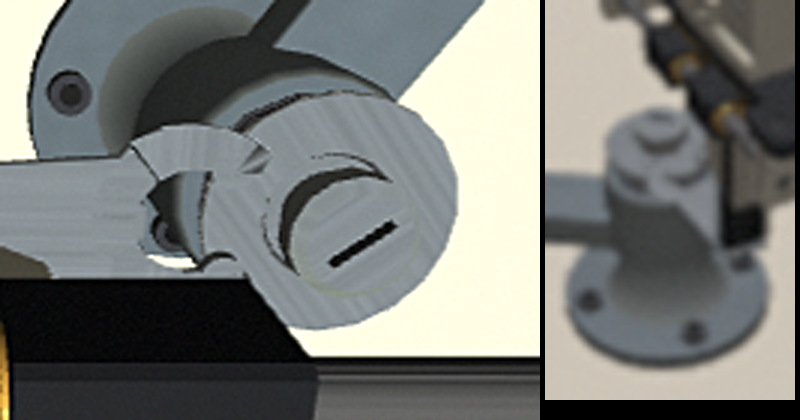

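The jaw tips now rest on the washer, the upper tip at crop (268,155), clear of the head. The washer is centred at about (330,210), and I'll check the lateral alignment while going down to the stop.

```bash
python3 - <<'E'
from h import *
np.set_printoptions(precision=4,suppress=True)
W=viewer.get_calibration("wrist");s=status.get_state();R=Ro.from_rotvec(s["eef_rot"]).as_matrix()
zt=s["position"][2]-.027
g=lambda u,v,z:R.T@(onz(W,280+u/3,150+v/3,z)-s["position"])
for n,u,v,z in[("washer c",330,210,zt),("w left",203,210,zt),("w right",458,210,zt),("w top",345,93,zt),("w bot",315,328,zt),("slot",362,244,zt+.018),("tip up",268,155,zt+.004),("outer up",190,124,zt+.004),("nub low",207,258,zt+.004)]:print(n,g(u,v,z))
E
```

```text
washer c [0.002  0.0987 0.027 ]
w left [0.002  0.0678 0.027 ]
w right [0.002  0.1299 0.027 ]
w top [0.0313 0.0982 0.027 ]
w bot [-0.0302  0.0993  0.027 ]
slot [0.001  0.0979 0.009 ]
tip up [0.0174 0.0803 0.023 ]
outer up [0.0249 0.0614 0.023 ]
nub low [-0.0089  0.0685  0.023 ]
```

Call:
jog_arm([
  [-1, 0, 0, 0.0005, 0],
  [-1, 0, 0, 0.001, 0],
  [-1, 0, 0, 0.001, 0],
  [-1, 0, 0, 0.001, 0],
])

```text
time: 9.55
position: [0.5199, 0.1064, 0.1404]
eef_rot: [2.825, 1.375, 0.0]
wrist_force: [-2.4, 1.7, 4.8]
width: 0.0116
grip_force: 40.6
```

Call:
jog_arm([
  [-1, 0, 0, 0.0005, 0],
  [-1, 0, 0, 0.0005, 0],
  [-1, 0, 0, 0.0005, 0],
])

```text
time: 9.8
position: [0.5199, 0.1064, 0.14]
eef_rot: [2.825, 1.375, 0.0]
wrist_force: [-1.6, 1.9, 4.7]
width: 0.011
grip_force: 40.7
```

Call:
jog_arm([
  [-1, 0, 0, 0.0005, 0],
  [-1, 0, 0, 0.001, 0],
  [-1, 0, 0, 0.001, 0],
])

```text
time: 10.05
position: [0.5198, 0.1064, 0.1389]
eef_rot: [2.825, 1.375, 0.0]
wrist_force: [-1.8, 2.0, 5.2]
width: 0.0113
grip_force: 40.9
```

Call:
jog_arm([
  [-1, 0, 0, 0.0005, 0],
  [-1, 0, 0, 0.0005, 0],
  [-1, 0, 0, 0.0005, 0],
])

```text
time: 10.3
position: [0.5199, 0.1064, 0.1386]
eef_rot: [2.825, 1.375, 0.0]
wrist_force: [-2.3, 2.1, 6.0]
width: 0.0112
grip_force: 41.0
```

Call:
jog_arm([
  [-1, 0, 0, 0.0005, 0],
  [-1, 0, 0, 0.0005, 0],
  [-1, 0, 0, 0.0005, 0],
])

```text
time: 10.55
position: [0.52, 0.1064, 0.138]
eef_rot: [2.825, 1.375, 0.0]
wrist_force: [-2.3, 0.6, 5.4]
width: 0.0108
grip_force: 41.1
```

```bash
python3 - <<'E'
from h import *
s=status.get_state();print(s["position"],s["wrist_force"],s["wrist_torque"])
w=viewer.camera("wrist");t=viewer.camera("side")
cv2.imwrite("pics/raw_w5.png",w);cv2.imwrite("pics/raw_s5.png",t)
a=cv2.resize(w[140:290,230:430],(560,420),interpolation=cv2.INTER_CUBIC)
b=cv2.resize(t[160:230,215:255],(240,420),interpolation=cv2.INTER_CUBIC)
cv2.imwrite("pics/w5.png",cv2.convertScaleAbs(np.hstack([a,b]),alpha=1.4))
E
```

```text
[0.51996854 0.10639034 0.13804402] [-2.33571727  0.5935235   5.41590571] [0.05733039 0.02912703 0.00210406]
```

View pics/w5.png

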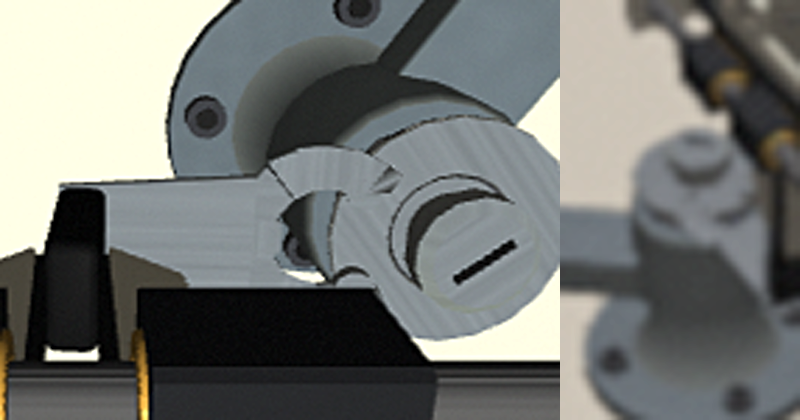

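Call:
jog_arm([
  [-1, 0, 0, 0.0005, 0],
  [-1, 0, 0, 0.001, 0],
  [-1, 0, 0, 0.001, 0],
  [-1, 0, 0, 0.001, 0],
])

```text
time: 10.98
position: [0.5199, 0.1065, 0.1371]
eef_rot: [2.825, 1.375, 0.0]
wrist_force: [-2.6, 2.0, 6.0]
width: 0.0115
grip_force: 41.2
```

Call:
jog_arm([
  [-1, 0, 0, 0.0005, 0],
  [-1, 0, 0, 0.0005, 0],
  [-1, 0, 0, 0.0005, 0],
  [-1, 0, 0, 0.0005, 0],
])

```text
time: 11.32
position: [0.5198, 0.1066, 0.1366]
eef_rot: [2.825, 1.375, 0.0]
wrist_force: [-3.1, 1.2, 4.9]
width: 0.0109
grip_force: 41.3
```

Call:
jog_arm([
  [-1, 0, 0, 0.0005, 0],
  [-1, 0, 0, 0.0005, 0],
  [-1, 0, 0, 0.0005, 0],
  [-1, 0, 0, 0.0005, 0],
])

```text
time: 11.65
position: [0.52, 0.1064, 0.1361]
eef_rot: [2.825, 1.375, 0.001]
wrist_force: [-2.4, 1.9, 5.3]
width: 0.0106
grip_force: 41.4
```

```bash
python3 - <<'E'
from h import *
from scipy.optimize import least_squares
np.set_printoptions(precision=4,suppress=True)
W=viewer.get_calibration("wrist");s=status.get_state();R=Ro.from_rotvec(s["eef_rot"]).as_matrix();p=s["position"]
P=lambda q:proj(W,R@q+p)
# optical-flow: track features on the clip from w3-time picture unavailable raw -> use w2 (resized back)
a=cv2.resize(cv2.imread("pics/w2.png"),(512,384),interpolation=cv2.INTER_AREA);b=viewer.camera("wrist")
ga,gb=[cv2.cvtColor(i,cv2.COLOR_BGR2GRAY) for i in(a,b)]
m=np.zeros_like(ga);m[195:240,244:366]=255
f=cv2.goodFeaturesToTrack(ga,25,.02,5,mask=m)
g,st,er=cv2.calcOpticalFlowPyrLK(ga,gb,f,None,winSize=(13,13),maxLevel=2)
for x,y,k,e in zip(f[:,0],g[:,0],st[:,0],er[:,0]):
    if k:print(x,y-x,round(float(e),1))
q=np.array([0.0,.061,.027]);print("C now nominal",P(q),"5mm up",P(q-[0,0,.005])-P(q),"5mm fwd",P(q+[0,.005,0])-P(q))
q=np.array([0.019,.077,.023]);print("tip 5mm up",P(q-[0,0,.005])-P(q))
q=np.array([0.013,0,-.015]);print("griptop 5mm up",P(q-[0,0,.005])-P(q),P(q+[0,.005,0])-P(q))
E
```

```text
[244. 229.] [ 0.5357 -0.0548] 8.9
[313. 199.] [-20.8043   2.9027] 10.9
[248. 206.] [4.6376 0.2189] 7.4
[323. 229.] [96.2892 22.6868] 31.6
[267. 229.] [2.8083 0.7767] 10.4
[341. 237.] [34.1086 14.4973] 49.9
[324. 215.] [58.4912 82.2267] 42.5
[352. 233.] [  3.0215 -15.8476] 49.8
[346. 206.] [59.434  63.1127] 57.9
[357. 239.] [33.4298 26.1381] 44.0
[262. 208.] [4.4151 0.5579] 7.1
[354. 213.] [ 68.9905 150.678 ] 63.8
[336. 238.] [107.3189  31.1689] 38.2
[358. 216.] [ 20.1427 140.1558] 97.2
[347. 232.] [30.0952 -5.9556] 74.3
[342. 211.] [35.9169 31.6892] 33.0
[330. 213.] [59.1043 81.0078] 23.9
[361. 204.] [-127.1873   96.722 ] 47.2
[319. 197.] [-21.4994   2.9641] 11.6
[344. 216.] [62.3004 38.5448] 39.4
[246. 213.] [ 0.6241 10.3   ] 16.7
[294. 238.] [-0.2003 -0.308 ] 5.6
C now nominal [338.1708 222.5965] 5mm up [1.9429 2.6317] 5mm fwd [ 6.8198 -0.0031]
tip 5mm up [2.6887 2.1919]
griptop 5mm up [-0.0007  3.5447] [ 8.6335 -0.0041]
```

The jaw tip has shifted in the wrist view while the grip top hardly has, so the clip is pitching nose-up in the hand at 40 N. I'll back off, grip at 60 N and check that it's level again.

Call:
jog_arm([
  [-1, 0, 0, -0.004, 0],
  [-1, 0, 0, -0.008, 0],
  [-1, 0, 0, -0.012, 0],
  [-1, 0, 0, -0.015, 0],
  [-1, 0, 0, -0.015, 0],
  [-1, 0, 0, -0.015, 0],
], grip_force=60)

```text
time: 12.2
position: [0.5196, 0.1063, 0.1507]
eef_rot: [-2.825, -1.375, 0.001]
wrist_force: [0.1, -0.1, -0.2]
width: 0.0106
grip_force: 59.9
```

```bash
cat > lv.py <<'E'
from h import *
np.set_printoptions(precision=2,suppress=True)
# relative shift of grip top / stem junction in the wrist view against w2 (clip level, unloaded)
a=cv2.resize(cv2.imread("pics/w2.png"),(512,384),interpolation=cv2.INTER_AREA);b=viewer.camera("wrist")
for n,(x0,y0,x1,y1) in {"griptop":(244,200,268,214),"junction":(310,188,334,208),"stem edge":(278,196,300,206),"tip":(340,186,362,206)}.items():
    t=a[y0:y1,x0:x1];R=b[y0-12:y1+12,x0-14:x1+14]
    r=cv2.matchTemplate(R,t,cv2.TM_CCOEFF_NORMED);_,m,_,l=cv2.minMaxLoc(r);print(n,l[0]-14,l[1]-12,round(m,2))
s=status.get_state();print(s["position"],s["wrist_force"],s["width"],s["grip_force"])
E
python3 lv.py
```

```text
griptop 2 0 0.97
junction 2 1 0.56
stem edge -9 1 0.96
tip -7 1 0.83
[0.52 0.11 0.15] [-0.08  0.96 -0.98] 0.01058152681779283 59.92287039756775
```

Call:
jog_arm([
  [-1, 0, 0, 0.001, 0],
  [-1, 0, 0, 0.002, 0],
  [-1, 0, 0, 0.003, 0],
  [-1, 0, 0, 0.003, 0],
  [-1, 0, 0, 0.003, 0],
])

```text
time: 12.67
position: [0.5197, 0.1064, 0.1477]
eef_rot: [-2.825, -1.375, 0.001]
wrist_force: [-0.3, -0.2, -0.5]
width: 0.0105
grip_force: 59.9
```

Call:
jog_arm([
  [-1, 0, 0, 0.001, 0],
  [-1, 0, 0, 0.002, 0],
  [-1, 0, 0, 0.002, 0],
  [-1, 0, 0, 0.002, 0],
])

```text
time: 13.0
position: [0.5198, 0.1064, 0.1458]
eef_rot: [2.825, 1.375, -0.0]
wrist_force: [-0.3, 0.2, -0.6]
width: 0.0106
grip_force: 59.9
```

Call:
jog_arm([
  [-1, 0, 0, 0.001, 0],
  [-1, 0, 0, 0.002, 0],
  [-1, 0, 0, 0.002, 0],
  [-1, 0, 0, 0.002, 0],
])

```text
time: 13.33
position: [0.5199, 0.1064, 0.144]
eef_rot: [2.825, 1.375, 0.0]
wrist_force: [-1.4, 0.4, -0.1]
width: 0.0106
grip_force: 60.1
```

Call:
jog_arm([
  [-1, 0, 0, 0.001, 0],
  [-1, 0, 0, 0.002, 0],
  [-1, 0, 0, 0.002, 0],
  [-1, 0, 0, 0.002, 0],
])

```text
time: 13.67
position: [0.5199, 0.1065, 0.142]
eef_rot: [2.825, 1.375, 0.0]
wrist_force: [-0.6, 0.5, 2.9]
width: 0.0111
grip_force: 60.4
```

```bash
python3 lv.py
```

```text
griptop 3 0 0.98
junction 4 1 0.53
stem edge -14 2 0.94
tip -3 2 0.86
[0.52 0.11 0.14] [-0.66  1.37  1.88] 0.010986042376226518 60.34789991215803
```

Call:
jog_arm([
  [-1, 0, 0, 0.001, 0],
  [-1, 0, 0, 0.002, 0],
  [-1, 0, 0, 0.002, 0],
  [-1, 0, 0, 0.002, 0],
])

```text
time: 14.05
position: [0.5199, 0.1065, 0.14]
eef_rot: [2.825, 1.375, 0.0]
wrist_force: [-0.8, 1.9, 3.4]
width: 0.0105
grip_force: 60.6
```

Call:
jog_arm([
  [-1, 0, 0, 0.001, 0],
  [-1, 0, 0, 0.002, 0],
  [-1, 0, 0, 0.002, 0],
  [-1, 0, 0, 0.002, 0],
])

```text
time: 14.38
position: [0.5199, 0.1064, 0.138]
eef_rot: [2.825, 1.375, 0.0]
wrist_force: [-1.8, 1.0, 3.3]
width: 0.0104
grip_force: 61.0
```

Call:
jog_arm([
  [-1, 0, 0, 0.001, 0],
  [-1, 0, 0, 0.002, 0],
  [-1, 0, 0, 0.002, 0],
  [-1, 0, 0, 0.002, 0],
])

```text
time: 14.72
position: [0.5199, 0.1065, 0.1361]
eef_rot: [2.825, 1.375, 0.0]
wrist_force: [-1.4, 1.3, 6.9]
width: 0.0108
grip_force: 61.4
```

```bash
python3 lv.py; python3 - <<'E'
from h import *
w=viewer.camera("wrist");t=viewer.camera("side")
a=cv2.resize(w[140:290,230:430],(560,420),interpolation=cv2.INTER_CUBIC)
b=cv2.resize(t[160:230,215:255],(240,420),interpolation=cv2.INTER_CUBIC)
cv2.imwrite("pics/w6.png",cv2.convertScaleAbs(np.hstack([a,b]),alpha=1.4))
E
```

```text
griptop 4 0 0.95
junction 6 2 0.51
stem edge -12 2 0.97
tip 1 2 0.87
[0.52 0.11 0.14] [-2.78  1.68  6.99] 0.010436656147520743 61.39001162722707
```

View pics/w6.png

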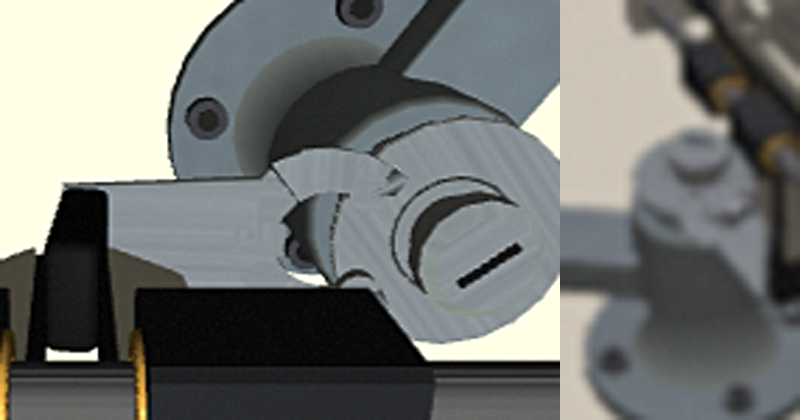

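The wrist crop shows both jaw tips pressing the washer, and the ledge around the head is now visible, so the washer is going down. The force is near 8 N. I'll fit the clip's pose change in the hand from matched points before pushing.

```bash
python3 - <<'E'
from h import *
from scipy.optimize import least_squares
np.set_printoptions(precision=4,suppress=True)
W=viewer.get_calibration("wrist");s=status.get_state();R=Ro.from_rotvec(s["eef_rot"]).as_matrix();p=s["position"]
b=lambda u,v:((480+u/3.5)*.64,(230+v/3.5)*.64)
w2=[b(318,285),b(75,270),b(225,463),b(185,235),(386.5*.64,322*.64),(412*.64,322*.64)]
c=lambda u,v:(230+u/2.8,140+v/2.8)
w6=[c(400,180),c(272,168),c(352,275),c(332,148),c(64,186),c(106,186)]
z=[.023]*4+[-.015]*2
X=[]
for (u,v),zz in zip(w2,z):
    o,d=ray(W,u,v);o=R.T@(o-p);d=R.T@d;X.append(o+d*(zz-o[2])/d[2])
X=np.array(X);print(X)
f=lambda q:np.concatenate([proj(W,R@(Ro.from_rotvec(q[:3]).apply(x)+q[3:])+p)-uv for x,uv in zip(X,w6)])
for free in([0,1,2,3,4,5],[3,4,5],[0,4,5],[0,2,3,4,5]):
    def g(r):
        q=np.zeros(6);q[free]=r;return f(q)
    r=least_squares(g,np.zeros(len(free)),x_scale=[.1 if i<3 else .005 for i in free]);print(free,r.x,"rms",np.sqrt((r.fun**2).mean()),r.fun)
E
```

```text
[[ 0.0191  0.0773  0.023 ]
 [ 0.0212  0.0461  0.023 ]
 [-0.0056  0.0678  0.023 ]
 [ 0.0258  0.0597  0.023 ]
 [ 0.0271 -0.0043 -0.015 ]
 [ 0.0271  0.005  -0.015 ]]
[0, 1, 2, 3, 4, 5] [-0.0147 -0.0464  0.0125  0.0009  0.0025 -0.0064] rms 0.5746969224886277 [ 0.4285 -0.47    0.2257  0.2189 -0.1777 -0.6083 -0.3988  1.0388 -0.9723
 -0.2209  0.9072  0.055 ]
[3, 4, 5] [ 0.0007  0.0026 -0.0074] rms 1.7491338850036604 [ 0.4982 -2.6234  0.1257 -1.1766 -0.2682 -2.9059 -0.3795 -0.6614 -1.037
  2.9074  1.0512  2.9072]
[0, 4, 5] [-0.0397  0.0027 -0.0034] rms 1.44404279952795 [ 1.2584 -2.0912  0.7191 -1.1739  0.3831 -2.7896  0.2153 -0.3616 -1.8736
  1.5473 -0.2172  1.7645]
[0, 2, 3, 4, 5] [-0.0353  0.0321  0.0008  0.0022 -0.0032] rms 0.7618019385538743 [ 0.6652  0.0407  0.6478 -0.3657 -1.1499 -1.3083  0.198   1.076  -0.9882
 -0.1453  0.6592  0.5511]
```

```bash
python3 - <<'E'
from h import *
from scipy.optimize import least_squares
np.set_printoptions(precision=4,suppress=True)
W=viewer.get_calibration("wrist");s=status.get_state();R=Ro.from_rotvec(s["eef_rot"]).as_matrix();p=s["position"]
b=lambda u,v:((480+u/3.5)*.64,(230+v/3.5)*.64)
w2=[b(318,285),b(75,270),b(225,463),b(185,235),(386.5*.64,322*.64)]
c=lambda u,v:(230+u/2.8,140+v/2.8)
w6=[c(400,180),c(272,168),c(352,275),c(332,148),c(64,186)]
X=[]
for (u,v) in w2:
    o,d=ray(W,u,v);o=R.T@(o-p);d=R.T@d;X.append(o+d*(.023-o[2])/d[2])
X=np.array(X);print(X)
f=lambda q:np.concatenate([proj(W,R@(Ro.from_rotvec(q[:3]).apply(x)+q[3:])+p)-uv for x,uv in zip(X,w6)])
for free in([0,1,2,3,4,5],[3,4,5],[0,4,5],[0,2,3,4,5]):
    def g(r):
        q=np.zeros(6);q[free]=r;return f(q)
    r=least_squares(g,np.zeros(len(free)),x_scale=[.1 if i<3 else .005 for i in free]);print(free,r.x,"rms",np.sqrt((r.fun**2).mean()))
print(s["position"],s["wrist_force"],s["time"])
E
```

```text
[[ 0.0191  0.0773  0.023 ]
 [ 0.0212  0.0461  0.023 ]
 [-0.0056  0.0678  0.023 ]
 [ 0.0258  0.0597  0.023 ]
 [ 0.0142 -0.0053  0.023 ]]
[0, 1, 2, 3, 4, 5] [-0.0351 -0.1318  0.0319  0.0034  0.0026 -0.0038] rms 0.36174358373820154
[3, 4, 5] [-0.0008  0.0035 -0.0054] rms 1.3808278406807244
[0, 4, 5] [-0.1216  0.0001 -0.0008] rms 0.8263622667483118
[0, 2, 3, 4, 5] [-0.1046  0.0068 -0.0008  0.0012  0.001 ] rms 0.6345416247329425
[0.5199 0.1065 0.1361] [-1.3536  1.3536  4.9998] 14.8667
```

Call:
jog_arm([
  [-1, 0, 0, 0.0005, 0],
  [-1, 0, 0, 0.001, 0],
  [-1, 0, 0, 0.001, 0],
  [-1, 0, 0, 0.001, 0],
])

```text
time: 15.2
position: [0.5198, 0.1066, 0.1351]
eef_rot: [-2.825, -1.375, -0.0]
wrist_force: [-2.7, 2.4, 5.4]
width: 0.0107
grip_force: 61.6
```

Call:
jog_arm([
  [-1, 0, 0, 0, 0],
  [-1, 0, 0, 0, 0],
  [-1, 0, 0, 0, 0],
  [-1, 0, 0, 0, 0],
  [-1, 0, 0, 0, 0],
  [-1, 0, 0, 0, 0],
])

```text
time: 15.7
position: [0.5198, 0.1066, 0.1352]
eef_rot: [2.825, 1.375, 0.0]
wrist_force: [-3.4, 2.0, 7.0]
width: 0.0106
grip_force: 61.6
```

The fit says the clip pitches nose-up about 0.1 rad under load, mostly springing back. I'll press a little further to be sure of the washer's stop, then push in, raising the hand as the jaws enter so the clip levels.

Call:
jog_arm([
  [-1, 0, 0, 0.001, 0],
  [-1, 0, 0, 0.002, 0],
  [-1, 0, 0, 0.002, 0],
  [-1, 0, 0, 0.002, 0],
  [-1, 0, 0, 0.002, 0],
])

```text
time: 16.12
position: [0.5201, 0.1065, 0.1335]
eef_rot: [2.824, 1.375, 0.001]
wrist_force: [-3.7, 2.3, 8.0]
width: 0.0107
grip_force: 62.6
```

Call:
jog_arm([
  [-1, 0, 0, 0.001, 0],
  [-1, 0, 0, 0.002, 0],
  [-1, 0, 0, 0.002, 0],
  [-1, 0, 0, 0.002, 0],
  [-1, 0, 0, 0.002, 0],
])

```text
time: 16.53
position: [0.5201, 0.1065, 0.1314]
eef_rot: [2.824, 1.375, 0.001]
wrist_force: [-2.5, 1.0, 6.8]
width: 0.0104
grip_force: 62.9
```

```bash
python3 - <<'E'
from h import *
from rig import status
F=[]
w=viewer.camera("wrist");F=[status.get_state()["wrist_force"]]
for i in range(3): viewer.camera("side");F.append(status.get_state()["wrist_force"])
print(np.mean(F,0))
t=viewer.camera("top")
a=cv2.resize(w[140:290,230:430],(560,420),interpolation=cv2.INTER_CUBIC)
cv2.imwrite("pics/w7.png",cv2.convertScaleAbs(a,alpha=1.4))
E
```

```text
[-2.70452984  2.0595992   6.6959658 ]
```

View pics/w7.png

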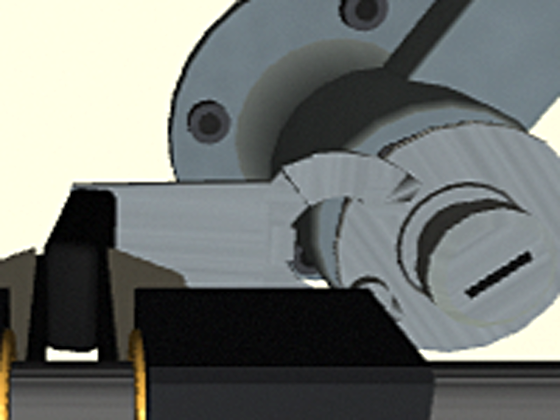

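The crop shows the washer pressed down under both jaw tips, (415,187) and (397,308), with the grip leaning slightly. I'll check the lateral centring from these points and press a touch more.

```bash
python3 - <<'E'
from h import *
np.set_printoptions(precision=4,suppress=True)
W=viewer.get_calibration("wrist");s=status.get_state();R=Ro.from_rotvec(s["eef_rot"]).as_matrix()
g=lambda u,v,z:R.T@(onz(W,230+u/2.8,140+v/2.8,z)-s["position"])
fl=.115
for n,u,v,z in[("tip up",418,187,fl+.006),("tip low",398,310,fl+.006),("nub low",372,282,fl+.005),("outer up",345,152,fl+.005),("slot",500,275,fl+.018)]:print(n,g(u,v,z))
E
```

```text
tip up [0.0179 0.082  0.0104]
tip low [-0.0142  0.0811  0.0104]
nub low [-0.0071  0.0742  0.0114]
outer up [0.0262 0.0643 0.0114]
slot [ 0.0009  0.0978 -0.0016]
```

Call:
jog_arm([
  [-1, 0, 0, 0.001, 0],
  [-1, 0, 0, 0.002, 0],
  [-1, 0, 0, 0.002, 0],
  [-1, 0, 0, 0.002, 0],
])

```text
time: 17.12
position: [0.5199, 0.1067, 0.1296]
eef_rot: [2.825, 1.375, 0.001]
wrist_force: [-4.0, 2.9, 8.8]
width: 0.0102
grip_force: 64.4
```

Call:
jog_arm([
  [-1, 0, 0.001, 0, 0],
  [-1, 0, 0.002, 0, 0],
  [-1, 0, 0.003, 0, 0],
  [-1, 0, 0.003, 0, 0],
])

```text
time: 17.45
position: [0.5219, 0.1051, 0.1296]
eef_rot: [-2.824, -1.375, -0.0]
wrist_force: [-5.8, 4.2, 10.5]
width: 0.0104
grip_force: 64.7
```

Call:
jog_arm([
  [-1, 0, 0.001, -0.0005, 0],
  [-1, -0.0005, 0.002, -0.001, 0],
  [-1, -0.0005, 0.003, -0.001, 0],
  [-1, -0.0005, 0.004, -0.001, 0],
  [-1, -0.0005, 0.004, -0.001, 0],
])

```text
time: 17.87
position: [0.5253, 0.1018, 0.1308]
eef_rot: [2.824, 1.375, 0.002]
wrist_force: [-3.6, 1.5, 9.7]
width: 0.0106
grip_force: 64.4
```

Call:
jog_arm([
  [-1, 0, 0.001, 0, 0],
  [-1, 0, 0.002, -0.0005, 0],
  [-1, 0, 0.003, -0.001, 0],
  [-1, 0, 0.004, -0.001, 0],
  [-1, 0, 0.004, -0.001, 0],
])

```text
time: 18.28
position: [0.528, 0.1001, 0.132]
eef_rot: [-2.824, -1.374, -0.001]
wrist_force: [-6.3, 5.0, 12.9]
width: 0.0109
grip_force: 64.2
```

Call:
jog_arm([
  [-1, 0, 0, -0.001, 0],
  [-1, 0, 0.001, -0.0015, 0],
  [-1, 0, 0.002, -0.002, 0],
  [-1, 0, 0.003, -0.002, 0],
  [-1, 0, 0.003, -0.002, 0],
])

```text
time: 18.7
position: [0.529, 0.0991, 0.1337]
eef_rot: [-2.822, -1.373, 0.002]
wrist_force: [-9.8, 7.4, 14.8]
width: 0.0104
grip_force: 63.0
```

Call:
jog_arm([
  [-1, 0, 0.001, 0, 0],
  [-1, 0, 0.002, -0.001, 0],
  [-1, 0, 0.003, -0.001, 0],
  [-1, 0, 0.003, -0.001, 0],
])

```text
time: 19.03
position: [0.5318, 0.0968, 0.1348]
eef_rot: [-2.823, -1.374, 0.001]
wrist_force: [-8.3, 6.1, 13.9]
width: 0.0107
grip_force: 62.6
```

Call:
jog_arm([
  [-1, 0, 0, -0.001, 0],
  [-1, 0, 0, -0.002, 0],
  [-1, 0, 0, -0.003, 0],
  [-1, 0, 0, -0.003, 0],
  [-1, 0, 0, -0.003, 0],
])

```text
time: 19.45
position: [0.5324, 0.096, 0.1371]
eef_rot: [-2.824, -1.374, 0.001]
wrist_force: [-3.7, 4.2, 7.6]
width: 0.0104
grip_force: 61.0
```

```bash
cat > av.py <<'E'
from h import *
F=[];Q=[]
for i in range(4): viewer.camera("wrist");s=status.get_state();F.append(s["wrist_force"]);Q.append(s["wrist_torque"])
R=Ro.from_rotvec(s["eef_rot"]).as_matrix();np.set_printoptions(precision=3,suppress=True)
print("F tool",R.T@np.mean(F,0),"T tool",R.T@np.mean(Q,0),s["position"],s["width"],s["time"])
for n in("clip","washer"):print(n,[(np.round(d["box"],1).tolist(),round(d["score"],2)) for d in viewer.spot_in("wrist",n)[:3]])
E
python3 av.py
```

```text
F tool [ 0.371 -5.161 -6.809] T tool [ 0.605  0.064 -0.03 ] [0.532 0.096 0.137] 0.010627428509109998 19.65
clip [([248.1, 191.8, 129.9, 74.4], 0.89), ([308.7, 1.6, 201.7, 202.3], 0.75), ([392.6, 295.7, 67.6, 35.2], 0.67)]
washer [([331.8, 177.7, 80.7, 81.4], 0.92), ([248.6, 195.5, 128.3, 72.4], 0.36)]
```

Call:
jog_arm([
  [-1, 0, 0.0005, -0.001, 0],
  [-1, 0, 0.001, -0.002, 0],
  [-1, 0, 0.002, -0.003, 0],
  [-1, 0, 0.003, -0.003, 0],
  [-1, 0, 0.003, -0.003, 0],
])

```text
time: 20.17
position: [0.534, 0.0945, 0.1396]
eef_rot: [-2.823, -1.374, 0.003]
wrist_force: [-5.6, 4.5, 5.2]
width: 0.0105
grip_force: 60.1
```

Call:
jog_arm([
  [-1, 0, 0.001, 0, 0],
  [-1, 0, 0.002, -0.0005, 0],
  [-1, 0, 0.003, -0.001, 0],
  [-1, 0, 0.003, -0.001, 0],
])

```text
time: 20.5
position: [0.536, 0.0928, 0.1404]
eef_rot: [-2.822, -1.373, 0.004]
wrist_force: [-5.5, 5.1, 4.9]
width: 0.0107
grip_force: 59.9
```

Call:
jog_arm([
  [-1, 0, 0.001, 0, 0],
  [-1, 0, 0.002, -0.0005, 0],
  [-1, 0, 0.003, -0.001, 0],
  [-1, 0, 0.003, -0.001, 0],
])

```text
time: 20.83
position: [0.5384, 0.0909, 0.1413]
eef_rot: [-2.822, -1.374, 0.004]
wrist_force: [-5.3, 3.8, 3.3]
width: 0.0105
grip_force: 59.8
```

Call:
jog_arm([
  [-1, 0, 0.001, 0, 0],
  [-1, 0, 0.002, 0, 0],
  [-1, 0, 0.003, 0, 0],
  [-1, 0, 0.003, 0, 0],
])

```text
time: 21.17
position: [0.5412, 0.0889, 0.1414]
eef_rot: [-2.823, -1.374, 0.003]
wrist_force: [-3.3, 4.1, 4.2]
width: 0.0107
grip_force: 59.8
```

Call:
jog_arm([
  [-1, 0, 0.001, 0, 0],
  [-1, 0, 0.002, 0, 0],
  [-1, 0, 0.003, 0, 0],
  [-1, 0, 0.003, 0, 0],
])

```text
time: 21.5
position: [0.5441, 0.0867, 0.1415]
eef_rot: [-2.824, -1.374, 0.002]
wrist_force: [-2.5, 3.4, 2.9]
width: 0.0106
grip_force: 59.8
```

Call:
jog_arm([
  [-1, 0, 0.001, 0, 0],
  [-1, 0, 0.0015, 0, 0],
  [-1, 0, 0.002, 0, 0],
  [-1, 0, 0.002, 0, 0],
])

```text
time: 21.83
position: [0.5462, 0.0851, 0.1418]
eef_rot: [-2.825, -1.374, 0.0]
wrist_force: [-2.1, 3.2, 3.1]
width: 0.0106
grip_force: 59.8
```

Call:
jog_arm([
  [-1, 0, 0.001, 0, 0],
  [-1, 0, 0.001, 0, 0],
  [-1, 0, 0.0015, 0, 0],
  [-1, 0, 0.0015, 0, 0],
])

```text
time: 22.17
position: [0.5464, 0.0849, 0.1419]
eef_rot: [-2.823, -1.374, 0.002]
wrist_force: [-6.5, 7.6, 6.7]
width: 0.011
grip_force: 59.8
```

```bash
python3 av.py
```

```text
F tool [ 0.39  -8.406 -6.021] T tool [ 1.563  0.229 -0.077] [0.546 0.085 0.142] 0.010579219119290514 22.3667
clip [([245.1, 190.8, 125.8, 76.5], 0.64), ([383.9, 295.4, 65.1, 31.0], 0.56)]
washer [([306.9, 175.1, 78.7, 71.7], 0.58)]
```

Call:
jog_arm([
  [-1, 0, 0.0005, 0, 0],
  [-1, 0, 0.001, 0, 0],
  [-1, 0, 0.001, 0, 0],
])

```text
time: 22.72
position: [0.5465, 0.0848, 0.1419]
eef_rot: [-2.822, -1.373, 0.004]
wrist_force: [-8.0, 8.0, 8.8]
width: 0.0105
grip_force: 59.8
```

Call:
jog_arm([
  [-1, 0, 0.0005, 0, 0],
  [-1, 0, 0.001, 0, 0],
  [-1, 0, 0.001, 0, 0],
])

```text
time: 22.97
position: [0.5467, 0.0847, 0.142]
eef_rot: [-2.82, -1.373, 0.005]
wrist_force: [-11.0, 9.7, 10.2]
width: 0.0105
grip_force: 59.9
```

The advance has stopped, with the force rising. I'll check numerically, with no more pictures, where the post head lies relative to the hand: home should put it 61 mm ahead of the grip.

```bash
python3 - <<'E'
from h import *
np.set_printoptions(precision=4,suppress=True)
a=cv2.imread("pics/raw_w5.png");b=viewer.camera("wrist");W=viewer.get_calibration("wrist");s=status.get_state();R=Ro.from_rotvec(s["eef_rot"]).as_matrix()
t=a[218:250,388:420]
r=cv2.matchTemplate(b,t,cv2.TM_CCOEFF_NORMED);_,m,_,l=cv2.minMaxLoc(r)
u,v=l[0]+15.6,l[1]+15.6
P=onz(W,u,v,.133);print("slot px",u,v,"score",m,"world",P,"tool",R.T@(P-s["position"]))
# fit head disk in view: bright-to-dark structure, report throat gap row profile between stem and head
row=cv2.cvtColor(b,cv2.COLOR_BGR2GRAY)[int(v)-6,290:400];print(row.tolist())
S0=cv2.imread("pics/raw_s5.png");S1=viewer.camera("side")
print("board side diff",cv2.absdiff(S0,S1)[170:230,60:180].mean())
E
```

```text
slot px 355.6 226.6 score 0.6671277284622192 world [0.6023 0.0469 0.133 ] tool [0.0046 0.0671 0.0086]
[105, 105, 107, 105, 106, 106, 107, 106, 106, 107, 106, 107, 106, 105, 106, 105, 106, 108, 108, 106, 106, 106, 104, 106, 102, 103, 106, 107, 105, 102, 103, 106, 109, 107, 78, 21, 28, 30, 62, 113, 107, 106, 105, 104, 105, 105, 106, 103, 102, 99, 103, 105, 108, 107, 107, 106, 105, 104, 103, 103, 104, 104, 102, 103, 104, 105, 105, 102, 105, 107, 110, 107, 106, 104, 103, 104, 105, 100, 102, 105, 105, 104, 102, 105, 108, 104, 101, 102, 101, 103, 106, 106, 99, 115, 174, 187, 183, 182, 183, 182, 183, 183, 183, 183, 183, 183, 182, 182, 181, 183]
board side diff 1.2781018518518519
```

```bash
python3 - <<'E'
from h import *
np.set_printoptions(precision=4,suppress=True)
def slot(b,box):
    x0,y0,x1,y1=box;g=cv2.cvtColor(b,cv2.COLOR_BGR2GRAY)[y0:y1,x0:x1]
    n,l,st,c=cv2.connectedComponentsWithStats((g<55).astype(np.uint8))
    return [(c[i]+[x0,y0],st[i,4],st[i,2:4]) for i in range(1,n) if st[i,4]>8]
print("w5:",slot(cv2.imread("pics/raw_w5.png"),(385,215,425,255)))
b=viewer.camera("wrist");print("now:",slot(b,(331,200,395,262)))
W=viewer.get_calibration("wrist");s=status.get_state();R=Ro.from_rotvec(s["eef_rot"]).as_matrix()
for c,n,_ in slot(b,(331,200,395,262)):
    print(n,[R.T@(onz(W,*c,z)-s["position"]) for z in(.130,.133,.136)])
print(s["wrist_force"],s["time"])
E
```

```text
w5: [(array([402.3882, 233.1882]), np.int32(85), array([22, 16], dtype=int32))]
now: [(array([342.1573, 208.2584]), np.int32(89), array([28, 10], dtype=int32)), (array([348.6296, 230.0864]), np.int32(81), array([22, 15], dtype=int32)), (array([349.8432, 252.5708]), np.int32(727), array([45, 20], dtype=int32))]
89 [array([0.0165, 0.058 , 0.0116]), array([0.0175, 0.057 , 0.0086]), array([0.0185, 0.056 , 0.0056])]
81 [array([0.0007, 0.0638, 0.0116]), array([0.002 , 0.0627, 0.0086]), array([0.0034, 0.0616, 0.0056])]
727 [array([-0.0163,  0.0662,  0.0116]), array([-0.0147,  0.0651,  0.0086]), array([-0.0131,  0.064 ,  0.0056])]
[-10.6994   9.4097   9.5387] 23.1167
```

Call:
jog_arm([
  [-1, 0, 0.0005, 0, 0],
  [-1, 0, 0.001, 0, 0],
  [-1, 0, 0.0015, 0, 0],
  [-1, 0, 0.0015, 0, 0],
])

```text
time: 23.45
position: [0.5468, 0.0846, 0.142]
eef_rot: [-2.819, -1.372, 0.007]
wrist_force: [-15.0, 13.0, 13.3]
width: 0.0106
grip_force: 59.9
```

Call:
jog_arm([
  [-1, 0, 0.0005, 0, 0],
  [-1, 0, 0.001, 0, 0],
  [-1, 0, 0.0015, 0, 0],
  [-1, 0, 0.0015, 0, 0],
])

```text
time: 23.78
position: [0.5473, 0.0842, 0.142]
eef_rot: [-2.817, -1.372, 0.009]
wrist_force: [-16.9, 15.4, 13.5]
width: 0.0106
grip_force: 59.8
```

Call:
jog_arm([
  [-1, 0, 0.0005, 0, 0],
  [-1, 0, 0.001, 0, 0],
  [-1, 0, 0.0015, 0, 0],
  [-1, 0, 0.0015, 0, 0],
])

```text
time: 24.12
position: [0.5474, 0.084, 0.142]
eef_rot: [-2.815, -1.371, 0.011]
wrist_force: [-20.1, 17.3, 17.4]
width: 0.0107
grip_force: 59.8
```

```bash
python3 av.py | head -1
```

```text
F tool [  0.52  -26.297 -16.505] T tool [ 4.738  0.21  -0.047] [0.547 0.084 0.142] 0.010257249425904703 24.3167
```

Call:
jog_arm([
  [-1, 0, -0.001, 0, 0],
  [-1, 0, -0.003, 0, 0],
  [-1, 0, -0.005, 0, 0],
  [-1, 0, -0.007, 0, 0],
  [-1, 0, -0.007, 0, 0],
  [-1, 0, -0.007, 0, 0],
])

```text
time: 24.92
position: [0.5464, 0.0849, 0.142]
eef_rot: [-2.824, -1.374, 0.001]
wrist_force: [-5.2, 5.1, 5.7]
width: 0.0105
grip_force: 59.8
```

```bash
python3 av.py | head -1
```

```text
F tool [ 1.248 -7.766 -6.131] T tool [ 1.39   0.154 -0.047] [0.546 0.085 0.142] 0.01075674738646781 25.1167
```

Call:
jog_arm([
  [-1, 0, -0.001, -0.001, 0],
  [-1, 0, -0.002, -0.002, 0],
  [-1, 0, -0.002, -0.002, 0],
  [-1, 0, -0.002, -0.002, 0],
])

```text
time: 25.55
position: [0.5467, 0.0847, 0.1437]
eef_rot: [2.823, 1.373, 0.002]
wrist_force: [4.6, -2.2, -4.7]
width: 0.0108
grip_force: 59.7
```

Call:
jog_arm([
  [-1, 0, -0.001, -0.001, 0],
  [-1, 0, -0.0015, -0.001, 0],
  [-1, 0, -0.0015, -0.001, 0],
  [-1, 0, -0.0015, -0.001, 0],
])

```text
time: 25.88
position: [0.5466, 0.0848, 0.1445]
eef_rot: [2.822, 1.372, 0.004]
wrist_force: [9.8, -5.3, -8.1]
width: 0.0105
grip_force: 59.8
```

```bash
python3 av.py | head -1
```

```text
F tool [ 1.484 10.151  8.563] T tool [-1.566  0.333 -0.043] [0.547 0.085 0.144] 0.010587811075176225 26.0833
```

Held against a 10 N tug, so it has snapped in. Next: unload, open the fingers slightly and lift.

Call:
jog_arm([
  [-1, 0, 0.001, 0.001, 0],
  [-1, 0, 0.002, 0.0015, 0],
  [-1, 0, 0.002, 0.0015, 0],
  [-1, 0, 0.002, 0.0015, 0],
])

```text
time: 26.52
position: [0.5463, 0.085, 0.1434]
eef_rot: [2.824, 1.374, 0.001]
wrist_force: [4.0, -0.3, -2.0]
width: 0.0104
grip_force: 59.7
```

```bash
python3 av.py | head -1
```

```text
F tool [1.468 4.771 2.95 ] T tool [-0.655  0.282 -0.079] [0.546 0.085 0.143] 0.01041811797293745 26.7167
```

Call:
jog_arm([
  [-1, 0, 0.001, 0.0005, 0],
  [-1, 0, 0.0015, 0.0005, 0],
  [-0.9, 0, 0.0015, 0.0005, 0],
  [-0.8, 0, 0.0015, 0.0005, 0],
  [-0.65, 0, 0.0015, 0.0005, 0],
  [-0.5, 0, 0.0015, 0.0005, 0],
  [-0.45, 0, 0.0015, 0.0005, 0],
  [-0.45, 0, 0.0015, 0.0005, 0],
  [-0.45, 0, 0.0015, 0.0005, 0],
], grip_force=20)

```text
time: 27.57
position: [0.5469, 0.0844, 0.1426]
eef_rot: [-2.825, -1.375, 0.001]
wrist_force: [0.0, 0.7, 0.7]
width: 0.0248
grip_force: 0.0
```

Call:
jog_arm([
  [-0.45, 0, 0, -0.002, 0],
  [-0.45, 0, 0, -0.008, 0],
  [-0.45, 0, 0, -0.018, 0],
  [-0.45, 0, 0, -0.03, 0],
  [-0.45, 0, 0, -0.045, 0],
  [-0.45, 0, 0, -0.065, 0],
  [-0.45, 0, 0, -0.085, 0],
  [-0.45, 0, 0, -0.1, 0],
  [-0.45, 0, 0, -0.1, 0],
])

```text
time: 28.32
position: [0.5488, 0.0845, 0.2474]
eef_rot: [2.822, 1.373, 0.011]
wrist_force: [0.5, 0.1, 1.1]
width: 0.0249
grip_force: 0.0
```

```bash
python3 - <<'E'
from h import *
np.set_printoptions(precision=4,suppress=True)
b=viewer.camera("wrist");W=viewer.get_calibration("wrist");s=status.get_state();R=Ro.from_rotvec(s["eef_rot"]).as_matrix()
print(s["position"],s["wrist_force"],s["time"])
for n in("clip","clip_grip","washer"):print(n,[(np.round(d["box"],1).tolist(),round(d["score"],2)) for d in viewer.spot_in("wrist",n)[:3]])
f=lambda x,y,z:proj(W,[x,y,z])
P=np.array([.597,.048]);d=np.array([.788,-.616])
print("expect grip top",f(*(P-.061*d),.160),"grip base",f(*(P-.061*d),.122),"head",f(*P,.133),"washer",f(*P,.118))
T=viewer.camera("top")
for n in("clip","board_root","tin","cone","shears"):print(n,[(np.round(d["box"]).tolist(),round(d["score"],2)) for d in viewer.spot_in("top",n)[:3]])
cv2.imwrite("pics/final_w.png",b)
E
```

```text
[0.548  0.0845 0.2452] [-0.5072  0.1653 -0.5027] 28.3667
clip [([248.6, 167.0, 78.7, 46.0], 0.86), ([130.4, 55.6, 68.0, 70.1], 0.31)]
clip_grip [([248.5, 164.6, 80.2, 46.9], 0.84)]
washer [([291.1, 156.4, 47.7, 53.3], 0.85)]
expect grip top [254.637  197.7517] grip base [254.5427 187.2492] head [314.5386 189.8519] washer [311.6845 186.133 ]
clip [([348.0, 244.0, 26.0, 30.0], 0.78), ([294.0, 179.0, 22.0, 35.0], 0.62), ([212.0, 185.0, 27.0, 19.0], 0.46)]
board_root [([167.0, 14.0, 73.0, 189.0], 0.94)]
tin [([151.0, 209.0, 25.0, 20.0], 0.71), ([374.0, 149.0, 41.0, 82.0], 0.34)]
cone [([102.0, 154.0, 28.0, 27.0], 0.55), ([230.0, 188.0, 8.0, 7.0], 0.47)]
shears [([376.0, 150.0, 38.0, 83.0], 0.95)]
```

The released clip sits around the post: its box runs from the grip (249) to the jaw tips (327), with the head between them. The board and the other things are where they were.

```bash
python3 -c "
from rig import ticket
print(ticket.sign_off())"
```

```text
the job is handed in; nothing more can be done
None
```

The clip is in the post's groove and let go of. It went in to a hard stop at about 26 N and held against a 10 N tug, and the job was handed in at about 28 s. The board and the other things showed no sign of having moved, but the clip did tilt in the hand while pressing the washer, so I judged the washer's stop by force, not sight.

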